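Spacer on the core pin, upper mould half held ready over it

TASK

Get the two-part mould ready for closing: slide the blue spacer sleeve over the upright shaft of the lower mould half until it sits fully down, and let go of it. Then pick up the upper mould half by its orange handle, carry it across the tool rack, and finish still holding it, level and motionless, centred over the shaft with its long sides parallel to those of the lower half and its underside about 10 mm above the shaft's tip. Do not let the upper half touch the lower half or the sleeve at any time, do not bump the tool rack, and leave the jar, the blue puck and the cutter where they are.

Things in the scene. Friction and masses are not known exactly. Their poses are not given: they have to be found in the camera images.
- mould: Lower mould half, fixed to the bench on the robot's right (-y side): flat aluminium plate 160 (its x) x 120 (its y) x 25 mm high, with a dark upright steel shaft, 16 mm diameter, in its centre, rising 48 mm above the plate's top face; the last 6 mm taper to 8 mm diameter. Origin: centre of the underside, on the bench; z up. Its position and yaw vary.
- shaft_tip (a point): Top of the lower half's shaft, on its axis, 73 mm above the bench and 48 mm above the plate's top face; axes as mould.
- sleeve: Loose blue plastic spacer sleeve, a tube of 40 mm outer and 20 mm inner diameter, 36 mm high, about 40 g, standing upright on the bench on the left (+y) side. Origin: centre of its lower end; z up along the bore. Fully down on the shaft its origin lies 25 mm above the bench and the shaft's tip stands 12 mm above the sleeve's top.
- upper: Loose upper mould half, on the left (+y): aluminium plate 150 (its x) x 110 x 12 mm, 28 mm hole in its centre; orange handle bar along its x, 98 x 14 (its y) x 16 mm, 52 to 68 mm above the underside, on two posts with 70 mm free between them. About 0.4 kg. Origin: centre of the underside; z up. Same after a half turn. It and the sleeve may swap places.
- upper_grip (a point): Middle of the orange handle bar of the upper half, 60 mm straight above the underside's centre; axes as upper.
- rack: Fixed wooden tool rack standing between the two sides: block 300 (its x) x 50 (its y) x 60 mm high with a row of upright tool handles along its middle reaching 120 mm above the bench. Origin: centre of the underside; its x runs along the row.
- jar: Bystander: pale translucent jar with red cap, 70 mm diameter, 110 mm high, loose, beyond the rack's far end. Origin: centre of the underside.
- puck: Bystander: loose solid blue disc, 90 mm diameter, 20 mm high, flat on the bench to the right of the mould. Origin: centre of the underside.
- cutter: Bystander: loose yellow utility cutter, 150 x 24 mm, 20 mm high, with a 35 mm blade (its +x end), flat on the bench to the left. Origin: centre of the underside of the handle.
Not all that is in view belongs to the job. Leave any turquoise look-alike of the upper alone.

How it is judged:
By the outcome, as a careful person would: the job done as asked, in the order asked, and still so for the second after the job is handed in, while the arm keeps its last pose, push and grip.
It also fails if it takes over 72 s, if anything falls off the work surface, if the arm or the gripper's body presses on something with over 40 N, if the wrist force passes 120 N, or if a joint passes its speed limit or range.

ROBOT

A 7-joint arm with a two-finger parallel gripper is mounted at the origin on the work surface. World frame = base frame: x ahead of the robot, y to its left, z up, the work surface at z = 0. Lengths are in m, angles in degrees, forces in N, time in s.
With the tool pointing down it reaches from about 0.425 to 1.025 m from the base axis. Payload 3.6 kg.
Tool frame: the origin (TCP) lies between the finger pads; the fingertips stand 25 mm ahead of it and the grasp point (between the pads) lies 6 mm ahead of it; z points along the fingers, y is the line along which they close (so a half turn about z gives the same grasp; the last joint's range is limited). The gripper opens to 85 mm and grips with 20 to 120 N. Pads are 22 mm wide; open, the fingers measure 114 mm over their backs; the gripper's body (76 mm by 85 mm) begins 54 mm behind the grasp point. The pads swing forward as they close: fully open they stand 13 mm farther back than shut.
Start: joints at [-78.868, 33.873, 2.773, 92.16, -1.908, 54.013, -1.931], TCP at [0.206, 0.695, 0.256] pointing down, gripper open.
Joint ranges: [-153.93, 153.93], [-27.13, 128.08], [-72.61, 78.16], [10.71, 143.7], [-87.88, 267.88], [4.46, 118.87], [-176.78, 176.78]. Speed limits (degrees/s): [147.25, 147.25, 180, 180, 180, 180, 180].

INTERFACE

Orientations are given as a 3x3 rotation matrix whose columns are the frame's x, y, z axes.
In Python, from cell import arm gives the robot as it stands.
- The arm moves only by the shell command python3 -m jog 'ROWS' [OPENING] [FORCE]. ROWS is JSON, a list of rows, each a list of 4 numbers: the shift along the tool's x, y, z as a fraction of full scale, then the turn about the tool's z as a fraction of full scale. In form: [[dx, dy, dz, spin], ...]. A call has 1 to 5 rows; each row is the pose to reach, as a shift and turn from the pose commanded when the call began, along the tool's axes at that moment; what a row does not reach only later rows make up. Full scale, the value 1, is 25 cm for a shift and 30 degrees for a turn. A row lasts 1/10 s, in which the tool goes at most 50 mm and 8.59 degrees, less where a joint would pass 70% of its speed; a pose out of reach is approached as far as the arm can. A call with a number of a shift or a turn outside -1 to 1 is refused whole. A call with a gripper value outside its range is refused whole. OPENING is the opening, from -1 (shut) to 1 (fully open), set as the call begins (- or left out, the last holds). The fingers move at their own pace and stop on an object; FORCE is the grip in N (left out, the last holds). Time passes only in rows, so rows that repeat a pose let the fingers close. It gives the time, the measured TCP pose, the force, the opening and the grip force at its end, in the units of the state.
- arm.get_state(): the state, without advancing time (a new reading comes with each control period).
- arm.snapshot(name): name is "scene" or "side" or "wrist"; returns (picture, depth): 420x560x3 uint8, red, green, blue; 420x560 float32, m along the optical axis (not along the pixel's ray), 0 where there is no reading.
- arm.camera_params(name): a dict with "fovy" (degrees; the focal length in pixels is half the picture's height over the tangent of half this angle, whatever the lens; pixels are square), "cx", "cy" (the principal point, pixels), "distortion" ([k1, k2, p1, p2, k3] as OpenCV has them; the pictures are not rectified), "extrinsics" (4x4, takes a point from world to camera coordinates). Camera axes: x right, y up, looking along -z (the intrinsics and any distortion apply to the point x, -y, -z); pixel columns grow to the right and rows downward; lengths in m; the calibration is good to about 2 mm. A picture is of the moment at which its call begins: read the wrist's pose just before it. camera_params takes no time and is no camera call; for the wrist camera it gives the pose at the moment of the call.
- arm.close_job(): hands the job in; it is judged then, once.
Trained networks look in the newest picture that a camera, given by its name, has taken for a name from the list of things; names that differ only in an ending like _2 or _b are one class to them, and where a whole thing is asked for, a point or a joint stands for the part that bears it (a point fixed in the world has none). Each returns a list of dicts, best first, with "p" (0 to 1); they miss things now and then, are a little off and sometimes report something else, mostly with a low value. They report only what shows in the picture. A call takes as long as a camera call. They do not tell look-alikes from the thing itself.
- arm.spot_in(camera, label): "position" ([x, y, z] in m, in the coordinates of the camera as it stood for that picture, good to about 4 mm: the middle of the surface that is visible of it).
- arm.tip_of(camera, label): "position" ([x, y, z] in m, in the coordinates of the camera as it stood for that picture, good to about 4 mm: a listed point, or the origin of a listed thing).
The state is a dict: "t": time; "qpos": joint angles; "qd": joint speeds; "joint_efforts": joint torques, N m; "position": TCP position; "eef_rot": TCP orientation; "force": force on the tool from outside, world axes, zero at the start; "ft_torque": the same for the moment, N m; "width": finger opening in m; "gripper_force": force on a finger pad.
Only numpy, scipy, OpenCV 4.12 (cv2) and the standard library are available. Lean on these libraries where they do the work, as an engineer would, in place of code of your own. Each camera call takes 0.05 s, during which the arm holds its last target. There are 200 camera calls.

## Working session

There is one attempt and no reset: what is moved stays moved. The work goes in short steps, Python scripts to look and compute and a shell command to move; the robot and the scene stay as the last step left them, time stands still between calls to the robot, and variables do not carry over. Pictures are saved under pics/ and viewed, at most 10 in all, crops included, and the job is handed in when it is done.

```bash
ls; mkdir -p pics; cat > h.py <<'E'
import numpy as np,cv2
from cell import arm
def snap(n,save=None):
    P=arm.camera_params(n); im,d=arm.snapshot(n)
    if save: cv2.imwrite('pics/'+save,im[:,:,::-1])
    return im,d,P
def K(P):
    f=210/np.tan(np.radians(P['fovy'])/2)
    return np.array([[f,0,P['cx']],[0,f,P['cy']],[0,0,1.]]),np.array(P['distortion'],float)
def c2w(P,p):
    E=np.array(P['extrinsics']); return (np.asarray(p)-E[:3,3])@E[:3,:3]
def ray(P,uv):
    k,D=K(P); n=cv2.undistortPoints(np.array(uv,float).reshape(-1,1,2),k,D).reshape(-1,2)
    return np.c_[n[:,0],-n[:,1],-np.ones(len(n))]
def cloud(P,d):
    v,u=np.mgrid[0:420,0:560]; r=ray(P,np.c_[u.ravel(),v.ravel()])
    w=c2w(P,r*d.reshape(-1,1)); w[d.ravel()==0]=np.nan
    return w.reshape(420,560,3)
def proj(P,w):
    E=np.array(P['extrinsics']); c=np.asarray(w).reshape(-1,3)@E[:3,:3].T+E[:3,3]
    k,D=K(P); c=c*[1,-1,-1]
    return cv2.projectPoints(c,np.zeros(3),np.zeros(3),k,D)[0].reshape(-1,2)
E
python3 - <<'E'
from h import *
np.set_printoptions(precision=4,suppress=True)
s=arm.get_state(); print(s['t'],s['position'],s['eef_rot'],s['width'])
for n in ['scene','side','wrist']:
    im,d,P=snap(n,n+'0.png'); print(n,P['fovy'],P['cx'],P['cy'],P['distortion'],'cam',c2w(P,[0,0,0]))
    if n=='wrist':continue
    for l in ['mould','shaft_tip','sleeve','upper','upper_grip','rack','jar','puck','cutter']:
        for r in arm.tip_of(n,l)[:3]: print(n,l,round(r['p'],2),c2w(P,r['position']))
s=cv2.imread('pics/scene0.png')
E
```

```text
pics
0.0 [0.2056 0.6944 0.2551] [[-0.9589  0.2838 -0.0005]
 [ 0.2838  0.9589 -0.0022]
 [-0.0001 -0.0023 -1.    ]] 0.08546347907069907
scene 54.82042869189573 283.681148190371 207.0738893487477 [-0.0816  0.      0.      0.      0.    ] cam [1.4425 0.9223 0.9603]
scene mould 0.92 [ 0.537  -0.2159  0.0002]
scene shaft_tip 0.86 [ 0.5342 -0.2164  0.0691]
scene shaft_tip 0.74 [0.6412 0.2638 0.0556]
scene sleeve 0.44 [0.4663 0.1881 0.0019]
scene upper 0.92 [0.6431 0.2627 0.0025]
scene upper 0.9 [ 0.5087  0.6279 -0.0023]
scene upper 0.61 [0.3197 0.3373 0.0011]
scene upper_grip 0.78 [0.5123 0.6301 0.0623]
scene upper_grip 0.76 [0.321  0.3391 0.0561]
scene upper_grip 0.66 [0.6379 0.2622 0.0581]
scene rack 0.67 [ 0.5379 -0.0096  0.002 ]
scene jar 0.62 [ 0.5363 -0.2207 -0.0038]
scene jar 0.6 [ 0.7488 -0.0361  0.0044]
scene jar 0.22 [ 0.5182 -0.4762  0.0002]
scene puck 0.71 [ 0.5181 -0.4806 -0.0001]
scene puck 0.28 [0.4877 0.4498 0.0002]
scene cutter 0.56 [0.4904 0.4487 0.0001]
side 47.20046140242334 278.8941156388736 206.95943227832893 [-0.055  0.     0.     0.     0.   ] cam [ 0.0021 -0.8545  1.2414]
side mould 0.57 [ 0.5359 -0.2176 -0.0033]
side shaft_tip 0.66 [ 0.5332 -0.2191  0.077 ]
side sleeve 0.68 [ 0.466   0.1835 -0.0004]
side upper 0.97 [ 0.3197  0.3407 -0.0007]
side upper 0.8 [0.6408 0.2654 0.    ]
side upper 0.65 [0.5088 0.6326 0.0035]
side upper_grip 0.82 [0.3223 0.3391 0.0591]
side upper_grip 0.8 [0.6376 0.2663 0.0555]
side upper_grip 0.75 [0.5079 0.6342 0.0609]
side rack 0.66 [ 0.5352 -0.0101  0.0026]
side jar 0.65 [ 0.7602 -0.0423 -0.002 ]
side puck 0.55 [ 0.5147 -0.4791  0.0002]
side cutter 0.74 [ 0.4902  0.4528 -0.0002]
wrist 70.7823365908495 279.9775309246981 207.50760436672493 [-0.0613  0.      0.      0.      0.    ] cam [0.1356 0.7165 0.3739]
```

View pics/scene0.png

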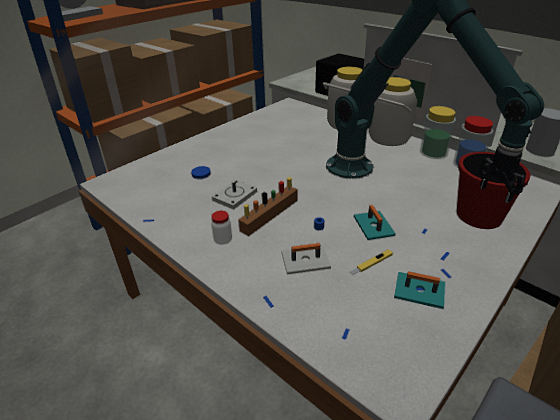

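View pics/side0.png

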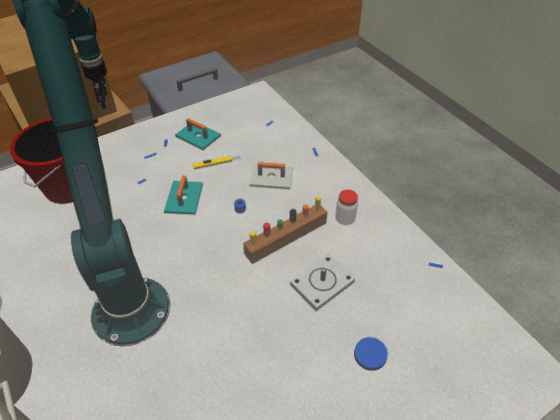

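The scene view shows the real, grey upper half with its orange handle at about (306,258). The turquoise look-alikes are at (375,222) and (420,288), the sleeve at (319,223), the mould at (235,193) and the rack at (269,210). The gripper hangs by a red bucket at (490,185), and the side view agrees. Next I'll get geometry from depth.

```bash
python3 - <<'E'
from h import *
np.set_printoptions(precision=4,suppress=True)
def rect(w):
    c,s,a=cv2.minAreaRect((w[:,:2]*1000).astype(np.float32)); return np.round(c,1),np.round(s,1),round(a,1)
for n in ['scene','side']:
    im,d,P=snap(n); W=cloud(P,d); I=im.reshape(-1,3).astype(int); w=W.reshape(-1,3)
    ok=~np.isnan(w[:,0])
    def near(x,y,r,z0,z1): return ok&(np.hypot(w[:,0]-x,w[:,1]-y)<r)&(w[:,2]>z0)&(w[:,2]<z1)
    b=near(.5,.4,.4,-.02,.02)&(I.min(1)>120); print(n,'bench z',np.median(w[b,2]),w[b,2].std())
    m=near(.535,-.217,.11,.016,.034); print('mould',rect(w[m]),np.median(w[m,2]),m.sum())
    m=near(.535,-.217,.03,.04,.12); print('shaft',w[m].mean(0),w[m,2].max(),m.sum())
    m=near(.64,.264,.1,.006,.02); print('upper plate',rect(w[m]),np.median(w[m,2]),m.sum())
    o=(I[:,0]>1.5*I[:,2])&(I[:,0]>I[:,1]*1.4)
    m=near(.64,.264,.1,.03,.09)&o; print('bar',rect(w[m]),np.percentile(w[m,2],[50,95]),m.sum())
    bl=(I[:,2]>1.4*I[:,0])
    m=near(.466,.186,.04,-.01,.06)&bl; print('sleeve',rect(w[m]),np.percentile(w[m,2],[5,95]),m.sum())
    t=m&(w[:,2]>.033);print(' top',rect(w[t]),np.median(w[t,2]),t.sum())
    m=near(.537,-.01,.2,.05,.07); print('rack',rect(w[m]),m.sum())
    m=near(.537,-.01,.2,.08,.2); print('handles',rect(w[m]),w[m,2].max())
    m=near(.22,.68,.25,.05,.4)&(I[:,0]>1.8*I[:,1])&(I[:,0]>60); print('bucket',w[m].min(0),w[m].max(0),m.sum())
E
```

```text
scene bench z 0.0003165771788938449 0.002979206271323899
mould (array([ 538.1, -216.1]), array([164.8, 128.4]), 9.1) 0.02329186178941594 610
shaft [ 0.5389 -0.2143  0.0554] 0.07212443465424716 26
upper plate (array([655.2, 273.3]), array([135.8, 168.9]), 49.9) 0.01239242734663202 810
bar (array([644.3, 268.4]), array([19.5, 94.7]), 52.8) [0.0648 0.0685] 140
sleeve (array([472.2, 188.7]), array([42.6, 35. ]), 41.8) [0.007  0.0365] 109
 top (array([470.9, 186.8]), array([37. , 33.9]), 38.3) 0.03508841555549932 31
rack (array([547.9, -19. ]), array([279. , 255.8]), 45.1) 577
handles (array([571.8,  -7.4]), array([ 52.5, 329.8]), 84.5) 0.12388530216076833
bucket [-0.0207  0.5098  0.2166] [0.2365 0.748  0.3245] 127
side bench z 0.0009715204088018545 0.00397776750194309
mould (array([ 535. , -218.3]), array([166.5, 122.7]), 8.0) 0.026496177244535773 1813
shaft [ 0.5314 -0.2216  0.0595] 0.07555760744008203 42
upper plate (array([639.9, 262.5]), array([193.4, 174.8]), 71.9) 0.013333356222044802 777
bar (array([640.1, 263.9]), array([20.6, 91.1]), 50.9) [0.0669 0.0739] 97
sleeve (array([466.3, 181.4]), array([34.5, 34.8]), 28.4) [0.0104 0.0422] 93
 top (array([466.5, 182.6]), array([33.5, 34.5]), 35.5) 0.03776172784206645 53
rack (array([558.7, -28.4]), array([290.9, 259.8]), 36.7) 1113
handles (array([569.1, -13.7]), array([ 61.6, 334.9]), 83.8) 0.1281584961172443
bucket [-0.0216  0.7226  0.215 ] [0.0177 0.7505 0.2252] 32
```

View pics/wrist0.png

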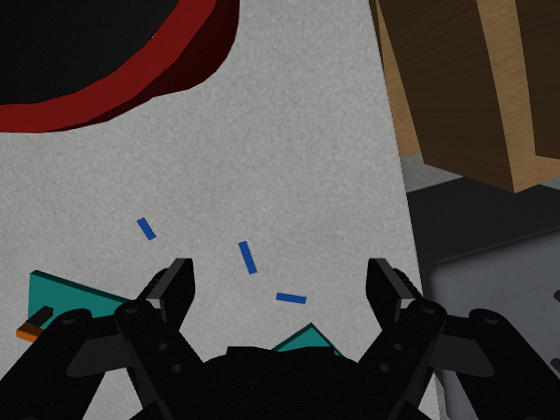

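The wrist view shows the bucket behind the tool (upper left), with free bench ahead. I'll move over the work area.

```bash
for i in 1; do python3 -m jog '[[-0.12,-0.09,-0.06,0],[-0.28,-0.2,-0.1,0],[-0.44,-0.32,-0.1,0],[-0.6,-0.44,-0.1,0],[-0.62,-0.44,-0.1,0]]'; done
python3 -m jog '[[-0.12,-0.09,0,0],[-0.28,-0.2,0,0],[-0.44,-0.32,0,0],[-0.6,-0.44,0,0],[-0.62,-0.44,0,0]]'
python3 -m jog '[[-0.12,-0.09,0,0],[-0.28,-0.2,0,0],[-0.44,-0.32,0,0],[-0.6,-0.44,0,0],[-0.62,-0.44,0,0]]'
python3 -c "
from h import *
print(arm.get_state()['qpos'])
snap('wrist','w1.png')"
```

```text
t: 1.65
position: [0.3299, 0.5379, 0.2816]
eef_rot: [[-0.956, 0.295, 0.003], [0.295, 0.956, -0.005], [-0.005, -0.004, -1.0]]
force: [0.2, 0.4, 0.0]
width: 0.0855
gripper_force: 0.0
t: 2.15
position: [0.4459, 0.3884, 0.2816]
eef_rot: [[-0.955, 0.295, 0.003], [0.295, 0.955, -0.004], [-0.004, -0.003, -1.0]]
force: [0.0, -0.1, 0.4]
width: 0.0853
gripper_force: 0.0
t: 2.65
position: [0.5627, 0.2386, 0.2818]
eef_rot: [[-0.955, 0.295, 0.004], [0.295, 0.955, -0.004], [-0.005, -0.003, -1.0]]
force: [0.2, -0.4, 0.4]
width: 0.0854
gripper_force: 0.0
[-32.8323682   24.10353867   7.47069505 106.3082436   -3.57891992
  49.751061    49.12018528]
```

View pics/w1.png

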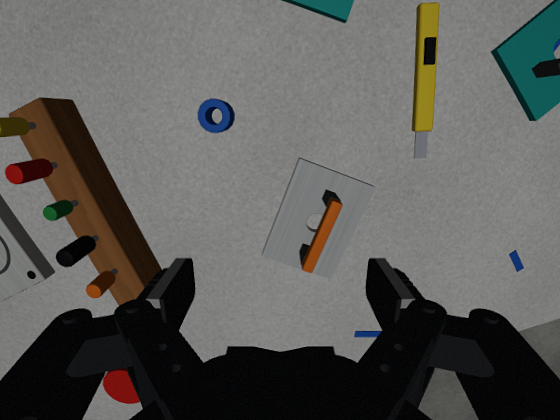

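The wrist view shows the sleeve ring at about (216,116), the grey upper half at (318,218) with its bar from (336,200) to (308,268), the rack at left and the cutter at (425,65). I'll put the camera straight above the sleeve.

```bash
python3 -m jog '[[0,-0.1,0.1,0],[0.01,-0.2,0.2,0],[0.015,-0.32,0.32,0],[0.015,-0.32,0.32,0],[0.015,-0.32,0.32,0]]'
cat > sl.py <<'E'
from h import *
np.set_printoptions(precision=4,suppress=True)
s=arm.get_state(); im,d,P=snap('wrist','w2.png'); W=cloud(P,d)
hsv=cv2.cvtColor(im,cv2.COLOR_RGB2HSV); m=((hsv[:,:,0]>105)&(hsv[:,:,0]<130)&(hsv[:,:,1]>110)).astype(np.uint8)
n,L,st,ce=cv2.connectedComponentsWithStats(m); 
i=1+np.argmax(st[1:,4]); print(st[i],ce[i])
mm=(L==i).astype(np.uint8); cs,hi=cv2.findContours(mm,cv2.RETR_CCOMP,cv2.CHAIN_APPROX_NONE)
z=W[:,:,2][mm>0]; top=np.percentile(z,70); print('z pct',np.percentile(z,[5,50,70,95]))
for c in cs:
    if len(c)<20: continue
    (u,v),ax,a=cv2.fitEllipse(c); r=ray(P,[[u,v]])
    o=c2w(P,[0,0,0]); D=c2w(P,r[0])-o
    for zz in (0,.036): print('ell',(u,v),ax,'z',zz,o+D*(zz-o[2])/D[2])
w=W[(mm>0)&(W[:,:,2]>.028)]; print('cloud top',w.mean(0),cv2.minEnclosingCircle((w[:,:2]*1000).astype(np.float32)))
b=W[(hsv[:,:,1]<40)&(hsv[:,:,2]>90)]; print('bench',np.nanmedian(b[:,2]))
t=s['eef_rot']; print('tcp',s['position'],t[0][:2],t[1][:2],'cam',c2w(P,[0,0,0]))
E
python3 sl.py
```

```text
t: 3.2
position: [0.5307, 0.1724, 0.2008]
eef_rot: [[-0.959, 0.283, -0.002], [0.283, 0.959, 0.0], [0.002, -0.0, -1.0]]
force: [1.2, 0.1, -0.3]
width: 0.0853
gripper_force: 0.0
[ 253  107   42   43 1073] [273.0252 128.0205]
z pct [nan nan nan nan]
ell (273.1881103515625, 127.8782730102539) (40.538002014160156, 42.043968200683594) z 0 [0.4669 0.1843 0.    ]
ell (273.1881103515625, 127.8782730102539) (40.538002014160156, 42.043968200683594) z 0.036 [0.4662 0.1853 0.036 ]
ell (273.7047424316406, 127.39786529541016) (20.929763793945312, 21.49773406982422) z 0 [0.4666 0.1849 0.    ]
ell (273.7047424316406, 127.39786529541016) (20.929763793945312, 21.49773406982422) z 0.036 [0.4659 0.1859 0.036 ]
cloud top [0.4663 0.1851 0.0358] ((466.6014099121094, 185.3788299560547), 19.44594383239746)
bench 5.762632557872037e-05
tcp [0.5307 0.1724 0.2008] [-0.9592  0.2829] [0.2829 0.9592] cam [0.4607 0.1936 0.3185]
```

```bash
python3 -m jog '[[0.13,-0.012,0,0],[0.262,-0.023,0.1,0],[0.262,-0.023,0.3,0],[0.262,-0.023,0.4,0],[0.262,-0.023,0.4,0]]' 1 40
python3 -c "
from h import *
s=arm.get_state();R=np.array(s['eef_rot']);print((np.array([.4663,.1853,.030])-s['position'])@R/.25, s['position'])"
```

```text
t: 3.75
position: [0.4662, 0.1863, 0.0995]
eef_rot: [[-0.96, 0.281, -0.003], [0.281, 0.96, -0.0], [0.003, -0.001, -1.0]]
force: [-0.3, -0.6, -0.7]
width: 0.0853
gripper_force: 0.0
[-0.00242074 -0.00349655  0.27806586] [0.46620327 0.18632822 0.09951692]
```

```bash
python3 -m jog '[[-0.002,-0.0035,0.1,0],[-0.002,-0.0035,0.2,0],[-0.002,-0.0035,0.278,0],[-0.002,-0.0035,0.278,0],[-0.002,-0.0035,0.278,0]]'
python3 -m jog '[[0,0,0,0],[0,0,0,0],[0,0,0,0],[0,0,0,0],[0,0,0,0]]' -0.6 30
python3 -m jog '[[0,0,0,0],[0,0,0,0]]'
```

```text
t: 4.25
position: [0.4689, 0.1846, 0.0331]
eef_rot: [[-0.959, 0.283, 0.002], [0.283, 0.959, 0.002], [-0.002, 0.002, -1.0]]
force: [-0.1, 0.5, 1.0]
width: 0.0852
gripper_force: 0.0
t: 4.75
position: [0.468, 0.1834, 0.0328]
eef_rot: [[-0.959, 0.284, 0.001], [0.284, 0.959, 0.001], [-0.001, 0.001, -1.0]]
force: [-0.9, -0.4, 7.6]
width: 0.0386
gripper_force: 29.6
t: 4.95
position: [0.468, 0.1835, 0.0328]
eef_rot: [[-0.959, 0.284, 0.001], [0.284, 0.959, 0.001], [-0.001, 0.001, -1.0]]
force: [-0.6, 0.7, 7.3]
width: 0.039
gripper_force: 29.6
```

```bash
python3 -m jog '[[0,0,-0.1,0],[0,0,-0.3,0],[0,0,-0.5,0],[0,0,-0.7,0],[0,0,-0.88,0]]'
python3 -m jog '[[-0.06,-0.1,-0.05,0],[-0.17,-0.25,-0.05,0],[-0.28,-0.42,-0.05,0],[-0.39,-0.58,-0.05,0],[-0.5,-0.73,-0.05,0]]'
python3 -m jog '[[-0.11,-0.16,0,0],[-0.22,-0.32,0,0],[-0.33,-0.48,0,0],[-0.44,-0.65,0,0],[-0.5,-0.73,0,0]]'
python3 -m jog '[[0,0,0,0],[0,0,0,0]]'
python3 -c "
from h import *
snap('wrist','w3.png')"
```

```text
t: 5.45
position: [0.4671, 0.1829, 0.2545]
eef_rot: [[-0.959, 0.284, 0.001], [0.284, 0.959, 0.001], [-0.001, 0.001, -1.0]]
force: [0.4, 0.8, -0.7]
width: 0.0386
gripper_force: 30.7
t: 5.95
position: [0.5351, -0.0294, 0.2647]
eef_rot: [[-0.959, 0.284, -0.0], [0.284, 0.959, 0.0], [0.0, 0.0, -1.0]]
force: [0.4, 0.4, -0.4]
width: 0.0385
gripper_force: 30.7
t: 6.45
position: [0.603, -0.2438, 0.2646]
eef_rot: [[-0.957, 0.289, 0.0], [0.289, 0.957, -0.003], [-0.001, -0.003, -1.0]]
force: [-0.1, -0.1, 0.1]
width: 0.0389
gripper_force: 30.7
t: 6.65
position: [0.6029, -0.2379, 0.2639]
eef_rot: [[-0.958, 0.285, -0.001], [0.285, 0.958, 0.001], [0.001, 0.001, -1.0]]
force: [0.6, 0.8, -1.1]
width: 0.0387
gripper_force: 30.7
```

View pics/w3.png

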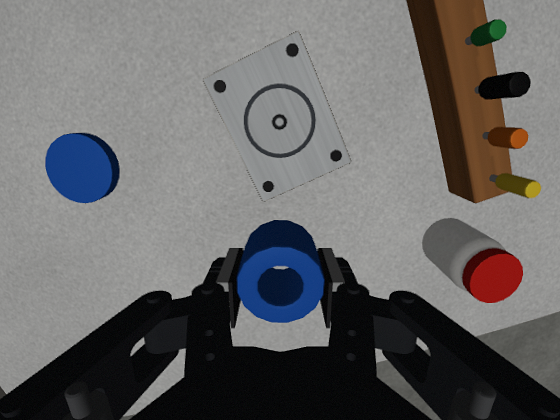

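The wrist view shows the sleeve held upright (top ring at about (280,284)). The mould's shaft tip is at (280,122), with the plate corners at (205,78), (300,32), (350,162) and (262,202).

```bash
cat > mo.py <<'E'
from h import *
import sys
np.set_printoptions(precision=4,suppress=True)
def run():
    s=arm.get_state(); im,d,P=snap('wrist'); W=cloud(P,d); w=W.reshape(-1,3)
    z=W[:,:,2]; near=np.hypot(W[:,:,0]-.535,W[:,:,1]+.217)<.12
    m=(near&(z>.018)&(z<.032))
    p=w[m.ravel()]; c,sz,a=cv2.minAreaRect((p[:,:2]*1000).astype(np.float32)); print('plate',np.round(c,1),np.round(sz,1),round(a,2),'z',np.median(p[:,2]))
    q=w[(near&(z>.067)&(z<.085)).ravel()]; print('tip',q.mean(0),len(q), np.median(q[:,2]))
    q=w[(near&(z>.035)&(z<.085)).ravel()]; print('shaft',q.mean(0),len(q))
    # ring/dark circle in plate by ellipse about tip
    g=cv2.cvtColor(im,cv2.COLOR_RGB2GRAY); k=(g<70)&m; n,L,st,ce=cv2.connectedComponentsWithStats(k.astype(np.uint8))
    o=c2w(P,[0,0,0])
    for i in range(1,n):
        if 300<st[i,4]: 
            c=cv2.findContours((L==i).astype(np.uint8),cv2.RETR_EXTERNAL,cv2.CHAIN_APPROX_NONE)[0][0]
            (u,v),ax,_=cv2.fitEllipse(c); D=c2w(P,ray(P,[[u,v]])[0])-o; print('ring',(u,v),ax,o+D*(.025-o[2])/D[2])
    print('tcp',s['position']); R=np.array(s['eef_rot'])
    hsv=cv2.cvtColor(im,cv2.COLOR_RGB2HSV); b=(hsv[:,:,0]>105)&(hsv[:,:,0]<130)&(hsv[:,:,1]>110)
    v,u=np.mgrid[0:420,0:560]; b&=(abs(u-280)<90)&(v>200)
    h=w[b.ravel()]; h=h[~np.isnan(h[:,0])]; zt=np.percentile(h[:,2],95); top=h[h[:,2]>zt-.004]
    print('sleeve top z',zt,'circ',cv2.minEnclosingCircle((top[:,:2]*1000).astype(np.float32)),'n',len(top),'zmin',h[:,2].min())
    cc=cv2.findContours((b).astype(np.uint8),cv2.RETR_CCOMP,cv2.CHAIN_APPROX_NONE)
    for c,h in zip(cc[0],cc[1][0]):
        if h[3]>=0 and len(c)>40:
            (u,v),ax,_=cv2.fitEllipse(c); D=c2w(P,ray(P,[[u,v]])[0])-o; print('bore',(u,v),ax,o+D*(zt-o[2])/D[2])
    for l in ['shaft_tip']:
        for r in arm.tip_of('wrist',l)[:1]: print(l,r['p'],c2w(P,r['position']))
run()
E
python3 mo.py
```

```text
plate [ 534.6 -218.2] [159.9 120.4] 8.14 z 0.02516452326627401
tip [ 0.5348 -0.2183  0.0698] 116 0.06986328385769683
shaft [ 0.5348 -0.2182  0.0696] 124
ring (277.8833923339844, 120.67376708984375) (70.13390350341797, 72.3128662109375) [ 0.5339 -0.2178  0.025 ]
tcp [ 0.603  -0.2364  0.2639]
sleeve top z 0.31383627314789 circ ((586.8619384765625, -231.0928497314453), 24.55259132385254) n 430 zmin -0.0008882771039875734
shaft_tip 0.83 [ 0.5355 -0.2144  0.0708]
```

```bash
python3 - <<'E'
from h import *
np.set_printoptions(precision=4,suppress=True)
s=arm.get_state(); im,d,P=snap('wrist'); W=cloud(P,d); R=np.array(s['eef_rot'])
hsv=cv2.cvtColor(im,cv2.COLOR_RGB2HSV); b=(hsv[:,:,0]>105)&(hsv[:,:,0]<130)&(hsv[:,:,1]>110)&(hsv[:,:,2]>45)
v,u=np.mgrid[0:420,0:560]; b&=(abs(u-280)<50)&(v>210)&(v<330)
p=(W-np.array(s['position']))@R   # tool frame
q=p[b]; print(np.nanpercentile(q[:,2],[1,5,25,50,75,95,99]), b.sum())
zt=np.nanpercentile(q[:,2],10); t=q[q[:,2]<zt+.004]
print('top pts tool frame',t.mean(0),cv2.minEnclosingCircle((t[:,:2]*1000).astype(np.float32)),len(t), t.min(0),t.max(0))
E
```

```text
[-0.0042 -0.0037 -0.003  -0.0023  0.0076  0.0235  0.0286] 6750
top pts tool frame [ 0.0039  0.0004 -0.0027] ((2.075293779373169, 0.4207468330860138), 20.34518051147461) 4255 [-0.0176 -0.019  -0.0061] [0.0224 0.0197 0.0005]
```

```bash
python3 -m jog '[[0.14,-0.005,0.0,0],[0.27,-0.01,0.1,0],[0.2745,-0.01,0.3,0],[0.2745,-0.01,0.45,0],[0.2745,-0.01,0.54,0]]'
python3 -m jog '[[0,0,0,0],[0,0,0,0]]'
cat > g.py <<'E'
from h import *
import sys
np.set_printoptions(precision=4,suppress=True)
t=np.array([float(a) for a in sys.argv[1:4]]);s=arm.get_state();R=np.array(s['eef_rot']);print('tcp',s['position'],'rows',(t-s['position'])@R/.25,'yaw y',np.degrees(np.arctan2(R[1,1],R[0,1])),'f',s['force'],'q',s['qpos'])
E
python3 g.py .5365 -.2192 .058
python3 -c "
from h import *
im,d,P=snap('wrist');cv2.imwrite('pics/w4.png',im[180:350,180:380,::-1].repeat(3,0).repeat(3,1))"
```

```text
t: 7.35
position: [0.5355, -0.2183, 0.1271]
eef_rot: [[-0.96, 0.282, -0.003], [0.282, 0.96, 0.002], [0.004, 0.001, -1.0]]
force: [0.1, 0.3, -0.8]
width: 0.0387
gripper_force: 30.7
t: 7.55
position: [0.5375, -0.2199, 0.1297]
eef_rot: [[-0.959, 0.283, 0.0], [0.283, 0.959, 0.0], [-0.0, 0.0, -1.0]]
force: [0.5, -0.3, -0.7]
width: 0.0385
gripper_force: 30.7
tcp [ 0.5375 -0.2199  0.1297] rows [0.0046 0.0016 0.2869] yaw y 73.58580996316529 f [ 0.4587 -0.2854 -0.6764] q [ 10.9209  33.9409   9.59   116.4711 -10.6241  30.3859 101.6771]
```

View pics/w4.png

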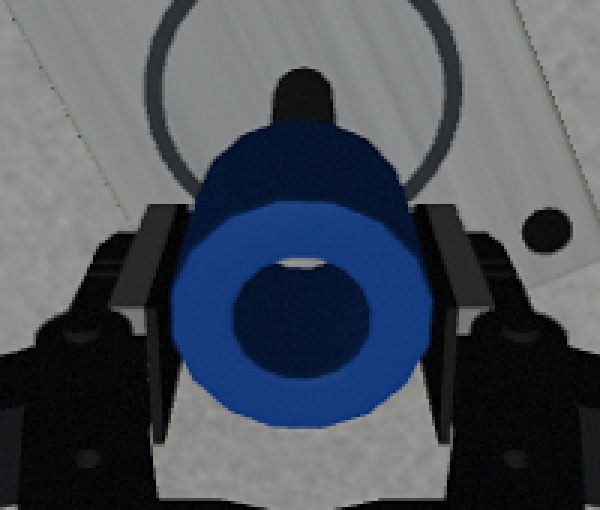

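The crop shows the sleeve upright in the pads, bore at (302,320), and the shaft (302,95) in line laterally. I'll correct by about 1 mm and descend.

```bash
python3 -m jog '[[0.0045,0.0015,0.02,0],[0.0045,0.0015,0.05,0],[0.0045,0.0015,0.08,0],[0.0045,0.0015,0.11,0],[0.0045,0.0015,0.13,0]]'
python3 -m jog '[[0,0,0,0],[0,0,0,0]]';python3 g.py .5365 -.2192 .058
```

```text
t: 8.1
position: [0.5358, -0.2198, 0.0959]
eef_rot: [[-0.959, 0.284, -0.001], [0.284, 0.959, 0.0], [0.001, 0.0, -1.0]]
force: [-0.3, -0.6, -0.3]
width: 0.0388
gripper_force: 30.7
t: 8.3
position: [0.5361, -0.22, 0.0966]
eef_rot: [[-0.959, 0.284, -0.0], [0.284, 0.959, 0.0], [0.0, -0.0, -1.0]]
force: [-0.1, 1.3, -0.8]
width: 0.0383
gripper_force: 30.7
tcp [ 0.5361 -0.22    0.0966] rows [-0.0008  0.0035  0.1543] yaw y 73.50884314185906 f [-0.059   1.3105 -0.814 ] q [ 11.7809  36.8475   8.4923 117.3344 -11.404   26.5959 102.3295]
```

```bash
python3 -m jog '[[0,0.002,0.03,0],[-0.001,0.0035,0.06,0],[-0.001,0.0035,0.09,0],[-0.001,0.0035,0.12,0],[-0.001,0.0035,0.14,0]]'
python3 -m jog '[[0,0,0.003,0],[0,0,0.006,0],[0,0,0.008,0],[0,0,0.01,0]]';python3 g.py .5365 -.2192 .058
```

```text
t: 8.8
position: [0.5363, -0.219, 0.0608]
eef_rot: [[-0.959, 0.284, -0.001], [0.284, 0.959, 0.0], [0.001, 0.0, -1.0]]
force: [0.3, -0.5, -0.3]
width: 0.0387
gripper_force: 30.7
t: 9.2
position: [0.5368, -0.2193, 0.0596]
eef_rot: [[-0.959, 0.284, 0.001], [0.284, 0.959, -0.0], [-0.001, -0.0, -1.0]]
force: [0.6, 0.5, -0.9]
width: 0.0388
gripper_force: 30.7
tcp [ 0.5368 -0.2193  0.0596] rows [0.0014 0.     0.0063] yaw y 73.51261028488592 f [ 0.5578  0.496  -0.9176] q [ 12.6473  40.2827   7.1825 117.8245 -12.17    22.5345 102.9136]
```

```bash
python3 -m jog '[[0,0,0.004,0],[0,0,0.008,0],[0,0,0.01,0],[0,0,0.01,0]]'
python3 -m jog '[[0,0,0,0],[0,0,0,0],[0,0,0,0],[0,0,0,0],[0,0,0,0]]' 1
python3 -m jog '[[0,0,-0.05,0],[0,0,-0.15,0],[0,0,-0.3,0],[0,0,-0.5,0],[0,0,-0.68,0]]'
python3 -m jog '[[-0.15,0,0,0],[-0.3,0,0,0],[-0.3,0,0,0],[-0.3,0,0,0]]'
python3 -c "
from h import *
im,d,P=snap('wrist');W=cloud(P,d);cv2.imwrite('pics/w5.png',im[:,:,::-1])
near=np.hypot(W[:,:,0]-.5346,W[:,:,1]+.2182)<.028
z=W[:,:,2][near&(W[:,:,2]>.04)];print(np.percentile(z,[5,25,50,75,95,99]))
q=W[near&(abs(W[:,:,2]-.061)<.004)];print(q.mean(0),cv2.minEnclosingCircle((q[:,:2]*1000).astype(np.float32)))"
python3 g.py 0.64 0.264 .28
```

```text
t: 9.6
position: [0.5368, -0.2193, 0.0579]
eef_rot: [[-0.959, 0.284, 0.001], [0.284, 0.959, 0.0], [-0.0, 0.0, -1.0]]
force: [-1.4, 0.7, 7.8]
width: 0.0384
gripper_force: 31.5
t: 10.1
position: [0.5366, -0.2192, 0.0567]
eef_rot: [[-0.959, 0.284, -0.0], [0.284, 0.959, 0.0], [0.0, -0.0, -1.0]]
force: [-1.0, -0.2, 0.3]
width: 0.0856
gripper_force: 0.0
t: 10.6
position: [0.5363, -0.2192, 0.2295]
eef_rot: [[-0.959, 0.284, 0.001], [0.284, 0.959, -0.0], [-0.001, -0.0, -1.0]]
force: [1.4, -0.4, 1.0]
width: 0.0852
gripper_force: 0.0
t: 11.0
position: [0.6086, -0.2404, 0.2272]
eef_rot: [[-0.959, 0.284, -0.0], [0.284, 0.959, 0.0], [0.0, -0.0, -1.0]]
force: [-1.1, 0.5, 0.3]
width: 0.0856
gripper_force: 0.0
[0.05904806 0.06027011 0.06090309 0.06160601 0.06994122 0.07243724]
[ 0.53463263 -0.21802185  0.06074929] ((535.1083984375, -218.15306091308594), 19.637754440307617)
tcp [ 0.6074 -0.2403  0.2268] rows [ 0.4483  1.971  -0.2121] yaw y 73.50193369641686 f [-1.7696 -0.2043  0.3098] q [  8.9971  31.022   12.5001 103.6619  -8.8558  46.358   99.4043]
```

View pics/w5.png

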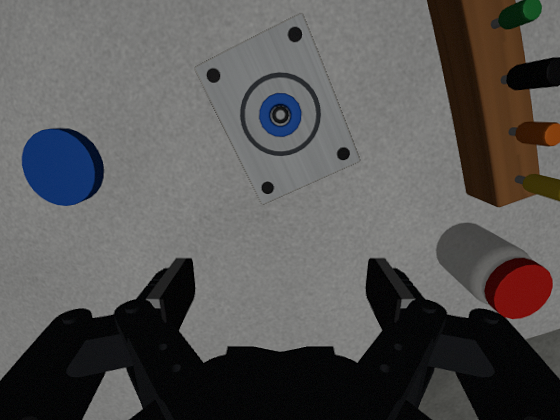

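The sleeve is fully seated: the ring is concentric with the shaft at (280,115) and its top measures 60.9 mm. Now to the upper half.

```bash
python3 -m jog '[[0,0.05,-0.14,0.1],[0.03,0.22,-0.14,0.2],[0.05,0.41,-0.14,0.35],[0.07,0.6,-0.14,0.5],[0.09,0.8,-0.14,0.72]]'
python3 g.py 0.698 0.219 .26
```

```text
t: 11.55
position: [0.6418, -0.0417, 0.2619]
eef_rot: [[-0.783, 0.622, -0.002], [0.622, 0.783, 0.0], [0.001, -0.001, -1.0]]
force: [1.6, 0.3, -0.0]
width: 0.0855
gripper_force: 0.0
tcp [ 0.6418 -0.0417  0.2619] rows [0.4722 0.9567 0.0073] yaw y 51.55928174305798 f [ 1.5939  0.3121 -0.0174] q [-13.1787  28.5793  18.4759 103.5118 -11.4494  49.8347  62.1911]
```

```bash
python3 -m jog '[[0.08,0.15,0,0],[0.16,0.33,0,0],[0.25,0.5,0,0],[0.34,0.68,0,0],[0.42,0.85,0,0]]'
python3 -m jog '[[0.05,0.107,0,0],[0.05,0.107,0,0],[0.05,0.107,0,0]]'
cat > up.py <<'E'
from h import *
np.set_printoptions(precision=4,suppress=True)
s=arm.get_state(); im,d,P=snap('wrist','w6.png'); W=cloud(P,d); z=W[:,:,2]
near=np.hypot(W[:,:,0]-.64,W[:,:,1]-.264)<.12
def rect(m):
    p=W[m]; r=cv2.minAreaRect((p[:,:2]*1000).astype(np.float32)); return np.round(r[0],1),np.round(r[1],1),round(r[2],2),np.median(p[:,2]),len(p)
hsv=cv2.cvtColor(im,cv2.COLOR_RGB2HSV); o=(hsv[:,:,0]<20)&(hsv[:,:,1]>150)&near&(z>.045)
print('plate',rect(near&(z>.006)&(z<.02)&(hsv[:,:,1]<60)))
print('bar',rect(o)); print('bar top',rect(o&(z>.064)),'z',np.percentile(z[o],[5,50,95]))
t=W[o&(z>.064)]; x=t[:,:2]-t[:,:2].mean(0); e=np.linalg.eigh(x.T@x)[1][:,1]; print('pca yaw',np.degrees(np.arctan2(e[1],e[0])),t.mean(0))
for r in arm.tip_of('wrist','upper_grip')[:2]: print(r['p'],c2w(P,r['position']))
R=np.array(s['eef_rot']);print('tcp',s['position'],'yaw y',np.degrees(np.arctan2(R[1,1],R[0,1])))
E
python3 up.py; python3 g.py .64 .264 .2
```

```text
t: 12.05
position: [0.6904, 0.1911, 0.2616]
eef_rot: [[-0.787, 0.617, -0.002], [0.617, 0.787, -0.0], [0.002, -0.002, -1.0]]
force: [0.2, 0.8, 0.5]
width: 0.0855
gripper_force: 0.0
t: 12.35
position: [0.6973, 0.2183, 0.2612]
eef_rot: [[-0.788, 0.616, -0.002], [0.616, 0.788, -0.001], [0.001, -0.002, -1.0]]
force: [-0.4, -0.1, 0.6]
width: 0.0855
gripper_force: 0.0
plate (array([641.4, 266.6]), array([110.7, 150. ]), 52.5, np.float64(0.011911853989510935), 10403)
bar (array([665.7, 227.6]), array([127.3, 147.6]), 82.01, np.float64(0.06799506377837909), 1431)
bar top (array([665.7, 227.6]), array([127.3, 147.6]), 82.01, np.float64(0.06799506377837909), 1431) z [0.0666 0.068  0.3215]
pca yaw 138.80556504475032 [0.6458 0.2617 0.0975]
0.84 [0.6403 0.2642 0.0612]
tcp [0.6973 0.2183 0.2612] yaw y 51.99334504638254
tcp [0.698  0.2153 0.2617] rows [0.3029 0.0098 0.2467] yaw y 51.74915342123395 f [-0.7794 -0.4574 -0.7604] q [-31.8736  35.0308  17.7209  91.5136 -12.1347  55.4649  41.5064]
```

View pics/w6.png

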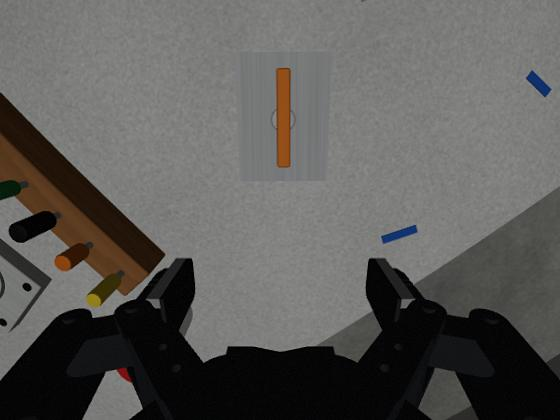

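The view shows the grey upper half (238–331, 52–181) with its bar along image vertical at (284,118), well aligned with the tool. I'll rerun the bar fit with the gripper excluded.

```bash
sed -i 's/(z>.045)/(z>.045)\&(z<.08)/' up.py; python3 up.py; python3 g.py .6405 .265 .15
```

```text
plate (array([641.4, 266.4]), array([111.1, 150.4]), 52.35, np.float64(0.011926760803296), 10391)
bar (array([641. , 266.5]), array([13. , 96.3]), 52.16, np.float64(0.06782928677618211), 1304)
bar top (array([641. , 266.5]), array([13. , 96.3]), 52.16, np.float64(0.06782928677618211), 1304) z [0.0664 0.0678 0.0691]
pca yaw 142.26045328584868 [0.6398 0.2677 0.0678]
0.67 [0.6422 0.2657 0.0572]
tcp [0.698  0.2153 0.2617] yaw y 51.74915342123395
tcp [0.6985 0.2152 0.262 ] rows [0.3057 0.013  0.448 ] yaw y 51.70732473729557 f [-1.0802 -0.3152 -0.5554] q [-31.8402  35.0262  17.7168  91.4722 -12.1607  55.4551  41.5023]
```

```bash
python3 -m jog '[[0.15,0.01,0,-0.02],[0.306,0.019,0.1,-0.02],[0.306,0.019,0.28,-0.02],[0.306,0.019,0.44,-0.02],[0.306,0.019,0.48,-0.02]]' 1
python3 -m jog '[[0,0,0,0],[0,0,0,0]]'
python3 g.py .641 .2667 .066
```

```text
t: 13.05
position: [0.6381, 0.2668, 0.1376]
eef_rot: [[-0.793, 0.61, -0.008], [0.61, 0.793, -0.004], [0.004, -0.008, -1.0]]
force: [0.1, -0.8, -0.6]
width: 0.0859
gripper_force: 0.0
t: 13.25
position: [0.6433, 0.2684, 0.1437]
eef_rot: [[-0.792, 0.61, 0.003], [0.61, 0.792, 0.001], [-0.002, 0.002, -1.0]]
force: [0.5, 0.4, 0.6]
width: 0.0855
gripper_force: 0.0
tcp [0.6433 0.2684 0.1437] rows [ 0.0039 -0.0116  0.3106] yaw y 52.4123263852188 f [0.4825 0.4381 0.5708] q [-36.0867  39.8593  14.8964 100.8741 -14.4949  40.9667  38.8832]
```

```bash
python3 -m jog '[[0.004,-0.011,0.08,0],[0.004,-0.011,0.17,0],[0.004,-0.011,0.25,0],[0.004,-0.011,0.31,0],[0.004,-0.011,0.31,0]]'
python3 -m jog '[[0,0,0,0],[0,0,0,0]]'
python3 g.py .641 .2667 .066
```

```text
t: 13.75
position: [0.639, 0.2673, 0.064]
eef_rot: [[-0.793, 0.609, -0.001], [0.609, 0.793, -0.0], [0.0, -0.001, -1.0]]
force: [0.1, 0.5, 0.7]
width: 0.0851
gripper_force: 0.0
t: 13.95
position: [0.6403, 0.2679, 0.066]
eef_rot: [[-0.793, 0.609, 0.003], [0.609, 0.793, 0.001], [-0.001, 0.003, -1.0]]
force: [-0.4, 0.1, -0.1]
width: 0.0856
gripper_force: 0.0
tcp [0.6403 0.2679 0.066 ] rows [-0.005  -0.0022 -0.0002] yaw y 52.50141383035891 f [-0.383   0.0828 -0.0815] q [-34.6308  45.3939  12.5714 102.6779 -16.2757  33.5229  40.4238]
```

```bash
python3 -m jog '[[-0.005,-0.002,0,0],[-0.005,-0.002,0,0],[-0.005,-0.002,0,0],[-0.005,-0.002,0,0],[-0.005,-0.002,0,0]]' -1 100
python3 -m jog '[[0,0,0,0],[0,0,0,0],[0,0,0,0],[0,0,0,0]]'
python3 -m jog '[[0,0,-0.03,0],[0,0,-0.1,0],[0,0,-0.22,0],[0,0,-0.38,0],[0,0,-0.56,0]]'
python3 -m jog '[[0,0,-0.12,0],[0,0,-0.24,0],[0,0,-0.3,0],[0,0,-0.34,0]]'
python3 g.py .5346 -.2182 .29
```

```text
t: 14.45
position: [0.6399, 0.2666, 0.0645]
eef_rot: [[-0.794, 0.609, 0.0], [0.609, 0.794, 0.0], [-0.0, 0.0, -1.0]]
force: [-4.9, -3.4, 13.0]
width: 0.0127
gripper_force: 70.9
t: 14.85
position: [0.6398, 0.2666, 0.0646]
eef_rot: [[-0.794, 0.609, 0.0], [0.609, 0.794, 0.0], [-0.0, 0.0, -1.0]]
force: [-0.6, -0.3, 3.4]
width: 0.0123
gripper_force: 98.1
t: 15.35
position: [0.6382, 0.2658, 0.2049]
eef_rot: [[-0.793, 0.609, -0.003], [0.609, 0.793, -0.002], [0.001, -0.003, -1.0]]
force: [0.4, -0.9, -3.8]
width: 0.0126
gripper_force: 97.7
t: 15.75
position: [0.6397, 0.2662, 0.2909]
eef_rot: [[-0.793, 0.609, 0.001], [0.609, 0.793, 0.001], [-0.001, 0.001, -1.0]]
force: [0.3, -0.4, -4.9]
width: 0.0122
gripper_force: 97.9
tcp [0.6397 0.2662 0.2909] rows [-0.8459 -1.7932  0.002 ] yaw y 52.50211085657409 f [ 0.2664 -0.4241 -4.8567] q [-38.4393  30.5318  18.2846  95.4229 -11.121   55.752   36.2491]
```

```bash
python3 -m jog '[[-0.04,-0.07,0,-0.06],[-0.11,-0.22,0,-0.16],[-0.18,-0.38,0,-0.27],[-0.25,-0.54,0,-0.38],[-0.32,-0.69,0,-0.5]]'
python3 g.py .5346 -.2182 .29
```

```text
t: 16.25
position: [0.5962, 0.0787, 0.2878]
eef_rot: [[-0.925, 0.38, -0.004], [0.38, 0.925, -0.001], [0.003, -0.003, -1.0]]
force: [0.9, -0.0, -3.9]
width: 0.0122
gripper_force: 97.9
tcp [0.5962 0.0787 0.2878] rows [-0.2239 -1.1921 -0.0063] yaw y 67.64070310364963 f [ 0.8536 -0.0243 -3.8619] q [-23.3268  23.5672  15.6346 107.2752  -7.98    50.4298  63.827 ]
```

```bash
python3 -m jog '[[-0.03,-0.15,0,-0.1],[-0.06,-0.3,0,-0.22],[-0.09,-0.46,0,-0.34],[-0.12,-0.6,0,-0.45],[-0.14,-0.72,0,-0.55]]'
python3 g.py .5346 -.2182 .29
```

```text
t: 16.75
position: [0.5599, -0.1014, 0.2881]
eef_rot: [[-0.995, 0.104, -0.003], [0.104, 0.995, -0.001], [0.003, -0.001, -1.0]]
force: [0.0, 0.1, -4.3]
width: 0.0126
gripper_force: 97.9
tcp [ 0.5599 -0.1014  0.2881] rows [ 0.052  -0.4752 -0.0069] yaw y 84.01947558867138 f [ 0.0449  0.0913 -4.2541] q [ -4.6481  20.9308  13.5879 111.1865  -6.3265  48.7585  96.2867]
```

```bash
python3 -m jog '[[0.01,-0.12,0,-0.12],[0.025,-0.25,0,-0.24],[0.04,-0.38,0,-0.36],[0.052,-0.475,0,-0.47],[0.052,-0.475,0,-0.47]]'
python3 -m jog '[[0,0,0.05,0],[0,0,0.15,0],[0,0,0.25,0],[0,0,0.35,0],[0,0,0.35,0]]'
cat > fin.py <<'E'
from h import *
np.set_printoptions(precision=4,suppress=True)
s=arm.get_state(); R=np.array(s['eef_rot']);print('tcp',s['position'],'yaw y',np.degrees(np.arctan2(R[1,1],R[0,1])))
def rect(p): r=cv2.minAreaRect((p[:,:2]*1000).astype(np.float32)); return np.round(r[0],1),np.round(r[1],1),round(r[2],2),len(p)
T=s['position']; und=T[2]-.0646
for n in ['wrist','side','scene']:
    im,d,P=snap(n,'fin_'+n+'.png'); W=cloud(P,d); near=np.hypot(W[:,:,0]-.535,W[:,:,1]+.218)<.12; z=W[:,:,2]
    hsv=cv2.cvtColor(im,cv2.COLOR_RGB2HSV)
    m=near&(abs(z-und-.012)<.007)&(hsv[:,:,1]<90)&(hsv[:,:,2]>60)
    p=W[m]; A=np.c_[p[:,:2]-p[:,:2].mean(0),np.ones(len(p))]; c=np.linalg.lstsq(A,p[:,2],rcond=None)[0]
    print(n,'upper',rect(p),'z',np.median(p[:,2]),'tilt deg',np.degrees(c[:2]))
    o=near&(hsv[:,:,0]<20)&(hsv[:,:,1]>150)&(z>und+.045)&(z<und+.075)
    if o.sum()>30: print('  bar',rect(W[o]),np.median(z[o]))
E
python3 fin.py; python3 g.py .5346 -.2182 .1476
```

```text
t: 17.25
position: [0.5334, -0.2209, 0.2883]
eef_rot: [[-0.991, -0.134, -0.003], [-0.134, 0.991, -0.003], [0.004, -0.002, -1.0]]
force: [-0.3, -0.5, -4.1]
width: 0.0124
gripper_force: 98.0
t: 17.75
position: [0.5335, -0.2121, 0.1972]
eef_rot: [[-0.99, -0.144, -0.01], [-0.144, 0.99, 0.004], [0.009, 0.006, -1.0]]
force: [-1.0, 0.3, -4.0]
width: 0.0123
gripper_force: 98.2
tcp [ 0.5335 -0.2121  0.1972] yaw y 98.257307385076
wrist upper (array([ 534.6, -211.3]), array([150.1, 111. ]), 8.19, 25177) z 0.14492804189593833 tilt deg [-0.5495  0.2048]
  bar (array([ 527. , -217.4]), array([81.7, 25.3]), 6.44, 5233) 0.20064393437357012
side upper (array([ 535.3, -212.4]), array([154. , 113.3]), 7.46, 1183) z 0.14778113804985657 tilt deg [0.1187 0.7509]
  bar (array([ 529.4, -214.4]), array([85.2, 12.6]), 9.85, 64) 0.20365972625103834
scene upper (array([ 538.8, -214.2]), array([155.2, 118.8]), 7.07, 405) z 0.1467109601361927 tilt deg [-0.4942 -0.0461]
  bar (array([ 542.5, -213. ]), array([101.7,  20.2]), 11.46, 54) 0.19998542172151884
tcp [ 0.5371 -0.2147  0.202 ] rows [ 0.012  -0.0125  0.2175] yaw y 98.18707920839461 f [ 0.6358 -0.0353 -3.3362] q [  9.9838  27.6677  10.0059 114.3435  -7.4669  38.5648 122.9016]
```

View pics/fin_wrist.png

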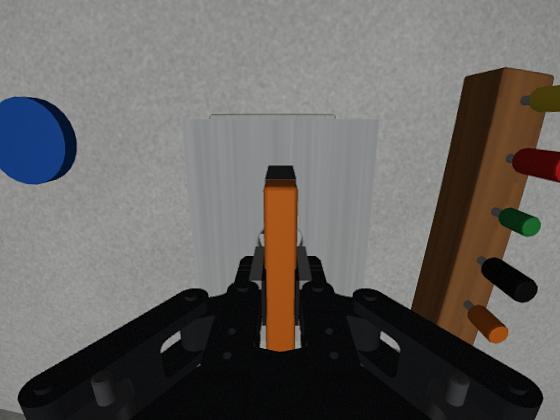

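The upper half hangs level in the grip (plate 185–378 px wide at the front), with the mould edge just peeking out at (210–335,116). I'll settle and remeasure.

```bash
python3 -m jog '[[0.012,-0.0125,0.05,0],[0.012,-0.0125,0.1,0],[0.012,-0.0125,0.13,0],[0.012,-0.0125,0.13,0],[0.012,-0.0125,0.13,0]]'
python3 -m jog '[[0,0,0,0],[0,0,0,0],[0,0,0,0],[0,0,0,0],[0,0,0,0]]'
python3 fin.py; python3 g.py .5346 -.2182 .1476
```

```text
t: 18.4
position: [0.5338, -0.2191, 0.1691]
eef_rot: [[-0.99, -0.141, -0.0], [-0.141, 0.99, 0.0], [0.0, 0.0, -1.0]]
force: [-0.0, 0.9, -3.5]
width: 0.0127
gripper_force: 98.1
t: 18.9
position: [0.534, -0.2191, 0.1695]
eef_rot: [[-0.99, -0.141, 0.0], [-0.141, 0.99, -0.0], [-0.0, -0.0, -1.0]]
force: [0.0, -0.1, -5.2]
width: 0.012
gripper_force: 98.1
tcp [ 0.534  -0.2191  0.1695] yaw y 98.11275896426825
wrist upper (array([ 535.5, -218.7]), array([149.9, 110.9]), 7.99, 25158) z 0.11688700209392071 tilt deg [ 0.0597 -0.0202]
  bar (array([ 526.5, -216.6]), array([81.8, 22.2]), 9.7, 5230) 0.17279042460881372
side upper (array([ 535.7, -218.9]), array([155.9, 113.2]), 7.31, 1214) z 0.11822763583608843 tilt deg [0.2132 0.5348]
  bar (array([ 529.2, -220.1]), array([83. , 13.4]), 9.2, 62) 0.17369594362168475
scene upper (array([ 539.5, -217.6]), array([158.7, 115. ]), 6.73, 387) z 0.11518682470680315 tilt deg [0.0288 0.4112]
  bar (array([ 541.5, -216.6]), array([96.1, 18.9]), 7.84, 52) 0.16681722808150778
tcp [ 0.5339 -0.2191  0.1694] rows [-0.0033  0.0032  0.0871] yaw y 98.1118283854615 f [-0.4321  0.3316 -4.1759] q [ 11.0862  30.2422   9.2713 115.7182  -8.2072  34.634  123.9925]
```

```bash
python3 -m jog '[[0.003,0.0025,0.02,0],[0.003,0.0025,0.04,0],[0.003,0.0025,0.06,0],[0.003,0.0025,0.08,0],[0.003,0.0025,0.0875,0]]'
python3 -m jog '[[0,0,0,0],[0,0,0,0],[0,0,0,0],[0,0,0,0],[0,0,0,0]]'
python3 fin.py; python3 g.py .5338 -.2186 .1476
```

```text
t: 19.55
position: [0.5327, -0.2184, 0.1465]
eef_rot: [[-0.99, -0.141, -0.001], [-0.141, 0.99, 0.0], [0.001, 0.001, -1.0]]
force: [-0.6, 0.7, -3.7]
width: 0.0121
gripper_force: 98.3
t: 20.05
position: [0.5332, -0.2186, 0.1476]
eef_rot: [[-0.99, -0.141, 0.0], [-0.141, 0.99, -0.0], [-0.0, -0.0, -1.0]]
force: [-0.1, 0.4, -3.9]
width: 0.0126
gripper_force: 98.3
tcp [ 0.5332 -0.2186  0.1476] yaw y 98.11119225710675
wrist upper (array([ 534.7, -218.2]), array([149.8, 111.2]), 7.99, 25159) z 0.09505220756202988 tilt deg [ 0.0498 -0.0297]
  bar (array([ 526.1, -219.5]), array([80.3, 36.5]), 25.66, 5217) 0.15096804720923618
side upper (array([ 535.2, -217.8]), array([155.3, 113.5]), 7.96, 1188) z 0.09613289961540045 tilt deg [0.1565 0.1535]
  bar (array([ 527.8, -220.3]), array([84. , 13.3]), 9.27, 63) 0.15225428006817582
scene upper (array([ 537. , -216.1]), array([152.3, 120.2]), 9.9, 384) z 0.09325830338771218 tilt deg [0.3284 0.4912]
  bar (array([ 542.5, -218.1]), array([97.3, 21. ]), 6.9, 49) 0.14628895607855266
tcp [ 0.5331 -0.2186  0.1475] rows [-0.0029 -0.0005 -0.0003] yaw y 98.11425159306289 f [-1.0877 -0.4063 -3.5121] q [ 11.5162  32.0437   8.6893 116.5295  -8.6974  32.0107 124.4018]
```

Everything is centred within 0.1 mm as measured, the underside is at 83 mm, and the upper half is level and parallel. One last check that it is still, then I'll hand in.

```bash
python3 -m jog '[[0,0,0,0],[0,0,0,0],[0,0,0,0],[0,0,0,0],[0,0,0,0]]'
python3 -c "
from cell import arm
print(arm.get_state()['qd']); print(arm.close_job())"
```

```text
t: 20.7
position: [0.5331, -0.2186, 0.1474]
eef_rot: [[-0.99, -0.141, 0.0], [-0.141, 0.99, -0.0], [-0.0, -0.0, -1.0]]
force: [-0.2, -1.2, -4.0]
width: 0.0127
gripper_force: 98.3
[ 0.06168663  0.08556667 -0.0306832   0.01775769 -0.03546452  0.01362485
 -0.04426019]
the job is handed in; nothing more can be done
None
```

The job is handed in at about 21 s: the sleeve is released and fully down on the shaft, and the upper half is held level, still and parallel, centred over the shaft within about 1 mm and 10 mm above its tip.

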